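Work the rolling pin out of its hooded box and hold it ready over the slab

TASK

The rolling pin is stored in a wooden box and is longer than the opening between the box's two hoods: pull it up out of the spring catch, slide it back under the deep hood, tilt its other end up through the opening and draw it out diagonally. Carry it to the marble pastry slab and finish while still holding it, level and still, along the slab's length, its middle over the middle of the slab and its underside about 10 cm above the marble, touching nothing but the gripper. Leave the other things on the table where they are.

Things in the scene. Friction and masses are not known exactly. Their poses are not given: they have to be found in the camera images.
- rolling_pin: Turned wooden rolling pin, 380 mm long, 0.3 to 0.6 kg; round barrel 46 mm thick, ends thinner, lying level in the box. Origin: at mid-length on the underside (axis 23 mm above it along the body's z, about which it may roll a little); x runs along the pin towards the short hood. Can be gripped from above across the barrel at mid-length.
- pin_middle (a point): Middle of the pin, on its axis
- pin_far_end (a point): Centre of the pin's end under the short hood (+x end, 190 mm from mid-length, on the axis)
- pin_near_end (a point): Centre of the pin's end under the deep hood (-x end, 190 mm from mid-length, on the axis)
- pin_box: Wooden box for the pin, fixed, 454 x 150 mm, 100 mm high. Origin: centre of its underside; x along it, away from the robot, z up. Floor top at z = 12 mm; inside it runs from x = -215 to +215 mm. A deep hood covers x = -215 to -100 (robot's side), a short hood x = +175 to +215; the opening between is 275 mm long, open upward, with side walls 130 mm apart, to z = 40 mm.
- deep_hood (a point): Middle of the deep hood's mouth (box x = -100 mm, z = 52 mm). Under both hoods the cavity is 78 mm wide and 80 mm high (box z = 12 to 92 mm; roof top 100 mm). With its near end against the deep hood's end wall (box x = -215 mm) the pin just clears the short hood; then it can be tilted by about 15 to 18 degrees and drawn out.
- short_hood (a point): Middle of the short hood's mouth (box x = +175 mm, z = 52 mm). The pin starts with its far end 20 to 35 mm under this hood, so it cannot rise level. Up to 30 mm of level lift is free under the roofs.
- catch (a point): Middle of the spring catch (box x = +75 mm): from each side a sprung steel nose on a dark housing (box x = 60 to 90 mm, 58 mm high, 78 mm apart inside) stands over the barrel. A straight upward pull of about 5 N beyond the pin's weight makes the noses give way; raised by 14 mm the barrel is past the tightest point, by 28 mm it is free of them.
- pastry_slab: White marble pastry slab, 300 x 180 mm, top 15 mm above the table, fixed. Origin: centre of its underside; x along its length (300 mm), z up.
- timer: Red and white wind-up kitchen timer, 70 mm wide, 60 mm high, to be left alone; origin at the centre of its underside
- lemon_1: Lemon, 71 x 53 x 51 mm, to be left alone; origin at its underside
- cutter_star: Star-shaped tin cutter, 61 mm, 24 mm high, to be left alone; origin at the centre of its underside
- cutter_heart: Heart-shaped tin cutter, 55 mm, 24 mm high, to be left alone; origin at the centre of its underside
- teaspoon_1: Teaspoon with a pale blue handle, 138 mm long, lying flat, to be left alone; origin at its underside

How it is judged:
On the way:
1. the pin is tilted through the opening: its far end is above the top of the box while its near end is still under the deep hood (z of pin_far_end in the frame of pin_box above 0.11 m and x of pin_near_end in the frame of pin_box below -0.11 m and z of pin_near_end in the frame of pin_box below 0.092 m), for 0.1 s.
At the end, for the whole second after the job is handed in: The pin is held in the fingers, clear of box and slab, at rest: its middle within 40 mm (horizontally) of the slab's middle, its underside about 10 cm above the slab (4 to 20 cm allowed), level within 10 degrees and parallel to the slab's length within 15 degrees (horizontal distance between pin_middle and pastry_slab below 0.04 m and z of pin_middle in the frame of pastry_slab between 0.075 and 0.24 m and z of each of pin_far_end, pin_near_end in the frame of pastry_slab above 0.06 m and angle between rolling_pin's own x axis and vertical between 1.401 and 1.741 rad and angle between the x axis of rolling_pin and the x axis of pastry_slab, either way round below 0.26 rad and contact force between rolling_pin and the fingers above 2 N and contact force between rolling_pin and pin_box below 0.1 N and contact force between rolling_pin and pastry_slab below 0.1 N and linear speed of rolling_pin below 0.02 m/s and angular speed of rolling_pin below 0.1 rad/s); the arm keeps its last pose, push and grip.
It fails at once if a bystander (timer, lemon, cutters or teaspoon) is pushed more than 30 mm (distance of any of timer, lemon_1, cutter_star, cutter_heart, teaspoon_1 from where it was at the start of the episode above 0.03 m).
It fails at once if the pin is pressed or dropped on the slab (contact force between rolling_pin and pastry_slab above 3 N).
It also fails if it takes over 48 s, if anything falls off the work surface, if the arm or the gripper's body presses on something with over 40 N, if the wrist force passes 120 N, or if a joint passes its speed limit or range.

ROBOT

A 6-joint arm with a two-finger parallel gripper is mounted at the origin on a cart in front of the work surface, level with it; the furniture and walls round the work are solid. World frame = base frame: x ahead of the robot, y to its left, z up, the work surface at z = 0. Lengths are in m, angles in rad, forces in N, time in s.
With the tool pointing down it reaches from about 0.35 to 0.725 m from the base axis. Payload 6 kg.
Tool frame: the origin (TCP) lies on the centre line of the jaws, within the pads' length; the fingertips stand 17 mm ahead of it and the grasp point (between the pads) lies 2 mm behind it (bot.finger_overhang is the distance from the TCP to the fingertips, in m); z points along the fingers, y is the line along which they close (so a half turn about z gives the same grasp; the last joint's range is limited). The gripper opens to 85 mm and grips with 20 to 120 N. Pads are 22 mm wide; open, the fingers measure 114 mm over their backs; the gripper's body (76 mm by 85 mm) begins 54 mm behind the grasp point. The pads swing forward as they close: fully open they stand 13 mm farther back than shut.
Start: joints at [-0.877, 0.04, 0.085, 0, -1.615, -0.334], TCP at [0.211, -0.562, 0.248] pointing down, gripper open.
Joint ranges: [-2.56, 2.56], [-1.29, 2.01], [-1.08, 1.49], [-3.29, 1.98], [-2.81, -0.18], [-2.99, 2.99]. Speed limits (rad/s): [2.57, 2.57, 3.01, 3.14, 3.14, 3.14].

INTERFACE

Orientations are given as [roll, pitch, yaw] about the fixed x, y, z axes, in that order (R = Rz(yaw) Ry(pitch) Rx(roll)).
In Python, from plant import bot gives the robot as it stands.
- The arm moves only by the shell command python3 -m inch 'ROWS' [FORCE]. ROWS is JSON, a list of rows, each an object of numbers: "hand": the closure, from 0 (fully open) to 1 (shut); "tx", "ty", "tz": the shift along the world's x, y, z scaled (see below); "wx", "wy", "wz": the turn, a rotation vector about the world's x, y, z scaled (see below). A call has 1 to 5 rows; each row is the pose to reach, as a shift and turn from the pose commanded when the call began, turning the shorter way round; what a row does not reach only later rows make up. The controller multiplies each number of a shift by 0.8 m and each number of a turn by pi rad. A row lasts 1/12 s, in which the tool goes at most 41.7 mm and 7.16 degrees, less where a joint would pass 70% of its speed; a pose out of reach is approached as far as the arm can. A call with a number of a shift or a turn outside -1 to 1 is refused whole. A call with a gripper value outside its range is refused whole. The fingers move at their own pace and stop on an object; FORCE is the grip in N (left out, the last holds). Time passes only in rows, so rows that repeat a pose let the fingers close. It gives the time, the measured TCP pose, the force, the opening and the grip force at its end, in the units of the state.
- bot.read_state(): the state, without advancing time (a new reading comes with each control period).
- bot.get_image(name): name is "scene" or "top" or "wrist"; returns a dict with "color" (384x512x3 uint8, blue, green, red), "mtx" (3x3 intrinsics, pixels), "pose" (4x4, takes a point from camera to world coordinates); the wrist camera has in their place "T_tool_cam" (4x4, takes a point from camera to tool coordinates, whose origin is the TCP and whose axes are the flange's). Camera axes: x right, y up, looking along -z (the intrinsics and any distortion apply to the point x, -y, -z); pixel columns grow to the right and rows downward; lengths in m; the calibration is good to about 2 mm. A picture is of the moment at which its call begins: read the wrist's pose just before it. There is no depth.
- bot.job_done(): hands the job in; it is judged then, once.
Trained networks look in a picture, given as the dict that the camera call returned (one of the last four; its "shot" number tells which), for a name from the list of things; names that differ only in an ending like _2 or _b are one class to them, and where a whole thing is asked for, a point or a joint stands for the part that bears it (a point fixed in the world has none). Each returns a list of dicts, best first, with "p" (0 to 1); they miss things now and then, are a little off and sometimes report something else, mostly with a low value. They report only what shows in the picture. A call takes as long as a camera call.
- bot.regions_of(picture, thing): "region" (384x512 bool, what is visible of it) and "bbox" ([centre column, centre row, width, height] in pixels, round what is visible of it).
The state is a dict: "t": time; "joint_positions": joint angles; "joint_vel": joint speeds; "joint_torque": joint torques, N m; "ee_pos": TCP position; "eef_rot": TCP orientation; "force": force on the tool from outside, world axes, zero at the start; "moment": the same for the moment, N m; "opening": finger opening in m; "gripper_force": force on a finger pad.
Only numpy, scipy, OpenCV 4.12 (cv2) and the standard library are available. Lean on these libraries where they do the work, as an engineer would, in place of code of your own. Each camera call takes 0.05 s, during which the arm holds its last target. There are 200 camera calls.

## Working session

There is one attempt and no reset: what is moved stays moved. The work goes in short steps, Python scripts to look and compute and a shell command to move; the robot and the scene stay as the last step left them, time stands still between calls to the robot, and variables do not carry over. Pictures are saved under pics/ and viewed, at most 10 in all, crops included, and the job is handed in when it is done.

```bash
mkdir -p pics; ls
cat > h.py <<'E'
import numpy as np, cv2
from plant import bot
def ray(im,u,v,pose=None):
    P=np.array(im["pose"]) if pose is None else pose
    K=np.array(im["mtx"]); d=np.array([(u-K[0,2])/K[0,0],-(v-K[1,2])/K[1,1],-1.])
    return P[:3,3],P[:3,:3]@d
def at(im,u,v,z,pose=None):
    o,d=ray(im,u,v,pose); return o+d*(z-o[2])/d[2]
E
python3 - <<'E'
from h import *
s=bot.read_state(); print(s["t"],s["ee_pos"],s["eef_rot"],s["force"],s["opening"])
top=bot.get_image("top"); sc=bot.get_image("scene")
print(list(top.keys()))
cv2.imwrite("pics/a.png",cv2.resize(top["color"],(800,600)))
cv2.imwrite("pics/b.png",cv2.resize(sc["color"],(800,600)))
for n in ["rolling_pin","pin_box","pastry_slab","timer","lemon_1","cutter_star","cutter_heart","teaspoon_1"]:
    for r in bot.regions_of(top,n)[:2]:
        m=r["region"].astype(np.uint8); c=max(cv2.findContours(m,0,2)[0],key=cv2.contourArea)
        rr=cv2.minAreaRect(c); z={"rolling_pin":.035,"pin_box":.05,"pastry_slab":.015}.get(n,.02)
        b=[np.round(at(top,*p,z)[:2],3).tolist() for p in cv2.boxPoints(rr)]
        print(n,round(r["p"],2),np.round(r["bbox"]),at(top,*rr[0],z).round(3),b)
E
```

```text
pics
0.0 [ 0.21120948 -0.56127098  0.2472543 ] [ 3.13980510e+00 -1.26433679e-04 -2.78178714e+00] [-1.42066169 -0.44387576 -0.02705662] 0.08559499381027043
['color', 'mtx', 'pose', 'shot']
rolling_pin 0.61 [166. 176.  17.  74.] [0.604 0.267 0.035] [[0.742, 0.319], [0.75, 0.27], [0.471, 0.216], [0.463, 0.264]]
rolling_pin 0.33 [167. 189.  59. 129.] [0.558 0.266 0.035] [[0.786, 0.399], [0.814, 0.224], [0.341, 0.138], [0.315, 0.306]]
pin_box 0.65 [167. 187.  59. 128.] [0.557 0.261 0.05 ] [[0.782, 0.394], [0.81, 0.219], [0.341, 0.134], [0.314, 0.301]]
pastry_slab 0.72 [293. 203.  51.  81.] [ 0.525 -0.217  0.015] [[0.672, -0.121], [0.68, -0.304], [0.381, -0.311], [0.374, -0.133]]
timer 0.68 [265. 142.  19.  16.] [ 0.754 -0.115  0.02 ] [[0.756, -0.073], [0.796, -0.111], [0.751, -0.156], [0.711, -0.118]]
lemon_1 0.6 [300. 143.  11.  14.] [ 0.744 -0.237  0.02 ] [[0.73, -0.203], [0.78, -0.227], [0.759, -0.27], [0.709, -0.247]]
lemon_1 0.32 [167. 174.  20.  77.] [0.609 0.27  0.02 ] [[0.746, 0.32], [0.754, 0.274], [0.475, 0.221], [0.468, 0.266]]
teaspoon_1 0.66 [168. 176.  19.  75.] [0.609 0.27  0.02 ] [[0.745, 0.321], [0.753, 0.273], [0.475, 0.22], [0.468, 0.267]]
```

View pics/a.png

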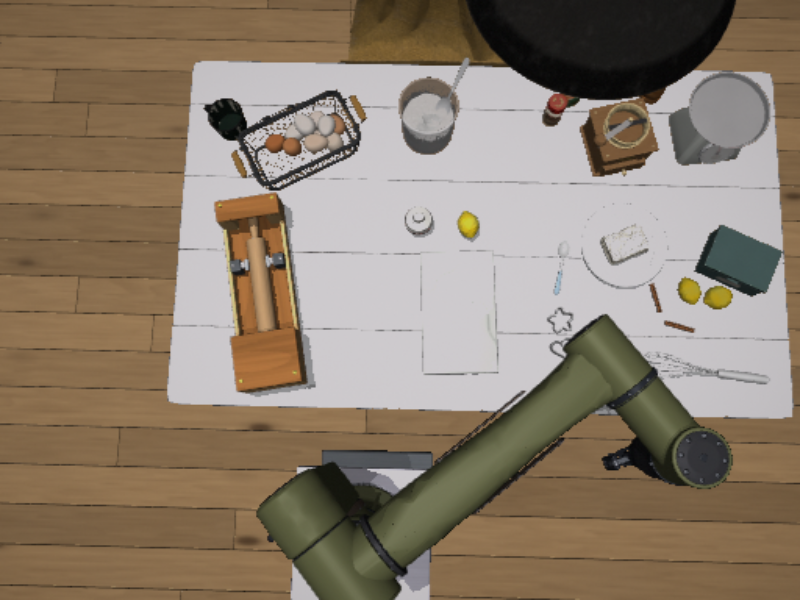

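View pics/b.png

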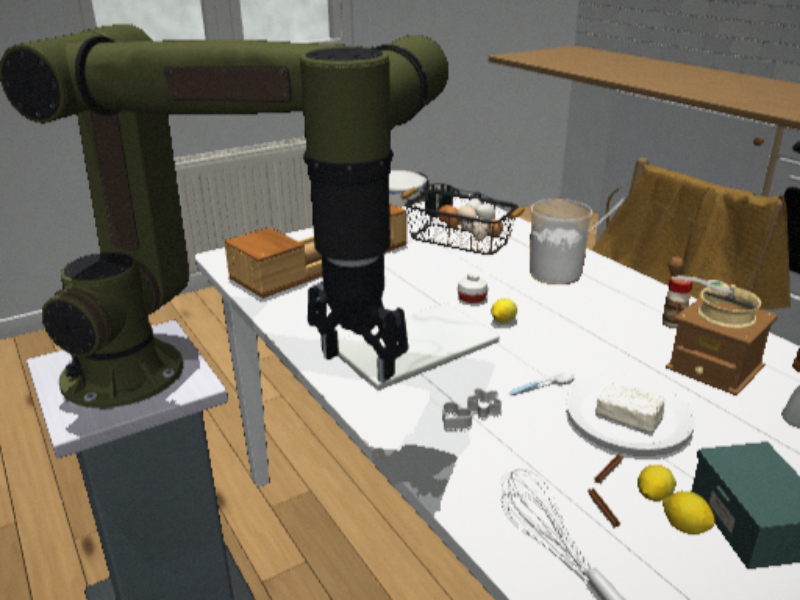

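The top view shows the box at about (265,290), its deep hood at (267,360), short hood at (248,207), the catch at (258,263) and the pin between them. The slab is at (459,312), with the timer at (418,220) and the lemon at (468,225). I'll fit the box and slab models to the masks.

```bash
cat >> h.py <<'E'
def proj(im,X,pose=None):
    P=np.array(im["pose"]) if pose is None else pose
    K=np.array(im["mtx"]); p=(np.asarray(X)-P[:3,3])@P[:3,:3]
    return np.c_[K[0,0]*p[:,0]/-p[:,2]+K[0,2], -K[1,1]*p[:,1]/-p[:,2]+K[1,2]]
def cub(x0,x1,y0,y1,z0,z1): return np.array([[x,y,z] for x in(x0,x1) for y in (y0,y1) for z in (z0,z1)])
def rend(im,q,parts,pose=None,S=4):
    c,s=np.cos(q[2]),np.sin(q[2]); m=np.zeros((384*S,512*S),np.uint8)
    for p in parts:
        w=np.c_[c*p[:,0]-s*p[:,1]+q[0],s*p[:,0]+c*p[:,1]+q[1],p[:,2]]
        uv=(proj(im,w,pose)+.5)*S
        cv2.fillConvexPoly(m,cv2.convexHull(np.round(uv).astype(np.int32)),1)
    return cv2.resize(m.astype(np.float32),(512,384),interpolation=cv2.INTER_AREA)
BOX=[cub(-.227,-.1,-.075,.075,0,.1),cub(.175,.227,-.075,.075,0,.1),cub(-.1,.175,-.075,.075,0,.04)]
SLAB=[cub(-.15,.15,-.09,.09,0,.015)]
from scipy.optimize import minimize
def fit(im,reg,q0,parts,pose=None):
    f=lambda q:np.abs(rend(im,q,parts,pose)-reg).sum()
    r=minimize(f,q0,method="Nelder-Mead",options=dict(initial_simplex=np.array(q0)+np.array([[0,0,0],[.015,0,0],[0,.015,0],[0,0,.05]])))
    return r.x,r.fun,reg.sum()
E
python3 - <<'E'
from h import *
top=bot.get_image("top")
for n,q,P in [("pin_box",[.56,.26,.18],BOX),("pastry_slab",[.525,-.217,0.],SLAB)]:
    print(n,*fit(top,bot.regions_of(top,n)[0]["region"].astype(float),q,P))
m=bot.regions_of(top,"rolling_pin")[0]["region"]
v,u=np.nonzero(m)
# per-row width & centre
w=[]
for r in np.unique(v):
    c=u[v==r]; w.append((r,c.min(),c.max()))
print(w[::4])
mid=[((a+b)/2,r) for r,a,b in w if b-a>=8]
l=cv2.fitLine(np.float32(mid),cv2.DIST_HUBER,0,.01,.01).ravel()
for k in (-25,25): print(at(top,l[2]+k*l[0],l[3]+k*l[1],.035+.0))
E
```

```text
pin_box [0.55605276 0.25821428 0.18936422] 859.8125 4645.0
pastry_slab [ 0.5283513  -0.21873313  0.03413325] 134.0 3654.0
[(np.int64(139), np.int64(161), np.int64(162)), (np.int64(143), np.int64(159), np.int64(164)), (np.int64(147), np.int64(160), np.int64(164)), (np.int64(151), np.int64(161), np.int64(165)), (np.int64(155), np.int64(158), np.int64(169)), (np.int64(159), np.int64(158), np.int64(169)), (np.int64(163), np.int64(159), np.int64(169)), (np.int64(167), np.int64(160), np.int64(169)), (np.int64(171), np.int64(161), np.int64(170)), (np.int64(175), np.int64(161), np.int64(172)), (np.int64(179), np.int64(161), np.int64(172)), (np.int64(183), np.int64(161), np.int64(172)), (np.int64(187), np.int64(162), np.int64(173)), (np.int64(191), np.int64(162), np.int64(173)), (np.int64(195), np.int64(163), np.int64(173)), (np.int64(199), np.int64(163), np.int64(174)), (np.int64(203), np.int64(164), np.int64(175)), (np.int64(207), np.int64(164), np.int64(176)), (np.int64(211), np.int64(166), np.int64(173))]
[0.65930177 0.27634453 0.035     ]
[0.47016216 0.24151999 0.035     ]
```

```bash
python3 -m inch '[{"tx":0.02,"ty":0.048},{"tx":0.04,"ty":0.096},{"tx":0.06,"ty":0.144},{"tx":0.08,"ty":0.19},{"tx":0.1,"ty":0.24,"wz":-0.014}]'; python3 -m inch '[{"tx":0.02,"ty":0.048},{"tx":0.04,"ty":0.096},{"tx":0.06,"ty":0.144},{"tx":0.08,"ty":0.19},{"tx":0.1,"ty":0.24,"wz":-0.014}]'; python3 -m inch '[{"tx":0.02,"ty":0.048},{"tx":0.04,"ty":0.096},{"tx":0.06,"ty":0.144},{"tx":0.08,"ty":0.19},{"tx":0.1,"ty":0.24,"wz":-0.014}]'; python3 -m inch '[{"tx":0.02,"ty":0.048},{"tx":0.04,"ty":0.096},{"tx":0.06,"ty":0.144},{"tx":0.08,"ty":0.19},{"tx":0.1,"ty":0.24,"wz":-0.014}]'
```

```text
$[0]: bad value
$[0]: bad value
$[0]: bad value
$[0]: bad value
```

Run:
```python
from h import *
s=bot.read_state(); print(s["t"],s["ee_pos"],s["eef_rot"],s["joint_positions"])
p=s["ee_pos"]; t=np.array([.568,.2595,.2]); print((t-p)/.8, (-np.pi+.186-s["eef_rot"][2])/np.pi)
```

```text
0.7 [ 0.21130243 -0.56153572  0.24827433] [ 3.14150928e+00  2.87198589e-05 -2.78173839e+00] [-8.77253125e-01  4.01788362e-02  8.48214734e-02 -5.44980760e-05
 -1.61550833e+00 -3.33691369e-01]
[ 0.44587196  1.02629465 -0.06034292] -0.05533953149091534
```

```bash
python3 -m inch '[{"hand":0,"tx":0.02,"ty":0.048,"tz":0,"wx":0,"wy":0,"wz":0},{"hand":0,"tx":0.04,"ty":0.096,"tz":0,"wx":0,"wy":0,"wz":0},{"hand":0,"tx":0.06,"ty":0.144,"tz":0,"wx":0,"wy":0,"wz":0},{"hand":0,"tx":0.08,"ty":0.19,"tz":0,"wx":0,"wy":0,"wz":-0.01},{"hand":0,"tx":0.1,"ty":0.24,"tz":0,"wx":0,"wy":0,"wz":-0.014}]'
```

```text
t: 1.12
ee_pos: [0.2909, -0.3694, 0.2482]
eef_rot: [-3.141, 0.0, -2.828]
force: [0.5, -0.0, 0.6]
opening: 0.0852
gripper_force: 0.0
```

```bash
python3 -m inch '[{"hand":0,"tx":0.06,"ty":0.144,"tz":0,"wx":0,"wy":0,"wz":0},{"hand":0,"tx":0.06,"ty":0.144,"tz":0,"wx":0,"wy":0,"wz":0},{"hand":0,"tx":0.06,"ty":0.144,"tz":0,"wx":0,"wy":0,"wz":-0.01},{"hand":0,"tx":0.1,"ty":0.24,"tz":0,"wx":0,"wy":0,"wz":-0.014},{"hand":0,"tx":0.1,"ty":0.24,"tz":0,"wx":0,"wy":0,"wz":-0.014}]'
python3 -m inch '[{"hand":0,"tx":0.06,"ty":0.144,"tz":0,"wx":0,"wy":0,"wz":0},{"hand":0,"tx":0.06,"ty":0.144,"tz":0,"wx":0,"wy":0,"wz":0},{"hand":0,"tx":0.06,"ty":0.144,"tz":0,"wx":0,"wy":0,"wz":-0.01},{"hand":0,"tx":0.1,"ty":0.24,"tz":0,"wx":0,"wy":0,"wz":-0.014},{"hand":0,"tx":0.1,"ty":0.24,"tz":0,"wx":0,"wy":0,"wz":-0.014}]'
python3 -m inch '[{"hand":0,"tx":0.06,"ty":0.144,"tz":0,"wx":0,"wy":0,"wz":0},{"hand":0,"tx":0.06,"ty":0.144,"tz":0,"wx":0,"wy":0,"wz":0},{"hand":0,"tx":0.06,"ty":0.144,"tz":0,"wx":0,"wy":0,"wz":-0.01},{"hand":0,"tx":0.1,"ty":0.24,"tz":0,"wx":0,"wy":0,"wz":-0.014},{"hand":0,"tx":0.1,"ty":0.24,"tz":0,"wx":0,"wy":0,"wz":-0.014}]'
python3 - <<'E'
from h import *
s=bot.read_state(); print(s["t"],s["ee_pos"],s["eef_rot"],s["joint_positions"])
p=s["ee_pos"]; t=np.array([.568,.2595,.25]); print((t-p)/.8, (-np.pi+.186-s["eef_rot"][2])/np.pi)
E
```

```text
t: 1.53
ee_pos: [0.3709, -0.177, 0.2488]
eef_rot: [-3.141, 0.002, -2.871]
force: [2.1, -1.2, 0.5]
opening: 0.0857
gripper_force: 0.0
t: 1.95
ee_pos: [0.451, 0.0154, 0.2488]
eef_rot: [3.141, 0.002, -2.914]
force: [1.9, -0.6, -0.1]
opening: 0.0852
gripper_force: 0.0
t: 2.37
ee_pos: [0.5311, 0.2073, 0.2484]
eef_rot: [3.141, 0.001, -2.958]
force: [-0.1, -1.2, 0.9]
opening: 0.0858
gripper_force: 0.0
2.3667 [0.53113354 0.20731568 0.24843093] [ 3.14122691e+00  5.72296304e-04 -2.95795556e+00] [ 7.23983144e-01 -3.96122735e-02  5.28553592e-03 -1.92439214e-05
 -1.61501523e+00 -2.11114313e+00]
[0.04608308 0.06523041 0.00196134] 0.0007521369873423233
```

```bash
python3 -m inch '[{"hand":0,"tx":0.046,"ty":0.065,"tz":0,"wx":0,"wy":0,"wz":0.001},{"hand":0,"tx":0.046,"ty":0.065,"tz":0,"wx":0,"wy":0,"wz":0.001},{"hand":0,"tx":0.046,"ty":0.065,"tz":0,"wx":0,"wy":0,"wz":0.001},{"hand":0,"tx":0.046,"ty":0.065,"tz":0,"wx":0,"wy":0,"wz":0.001}]'
cat >> h.py <<'E'
from scipy.spatial.transform import Rotation as Ro
def wrist():
    s=bot.read_state(); T=np.eye(4); T[:3,:3]=Ro.from_euler("xyz",s["eef_rot"]).as_matrix(); T[:3,3]=s["ee_pos"]
    im=bot.get_image("wrist"); return im,T@np.array(im["T_tool_cam"]),s
E
python3 - <<'E'
from h import *
im,P,s=wrist(); print(s["ee_pos"],s["eef_rot"],P.round(3).tolist())
cv2.imwrite("pics/c.png",cv2.resize(im["color"],(800,600)))
np.save("P.npy",P)
for r in bot.regions_of(im,"rolling_pin")[:1]:
    m=r["region"].astype(np.uint8); print(r["p"],r["bbox"])
    v,u=np.nonzero(m)
    pts=np.array([at(im,a,b,.035,P)[:2] for a,b in zip(u,v)])
    c=pts.mean(0); w,V=np.linalg.eigh(np.cov(pts.T)); d=V[:,1]*np.sign(V[0,1]); print("axis",np.arctan2(d[1],d[0]),c)
    R=np.array([[np.cos(.189),np.sin(.189)],[-np.sin(.189),np.cos(.189)]])
    q=(pts-[.556,.258])@R.T
    for x in np.arange(-.12,.2,.02):
        k=abs(q[:,0]-x)<.004
        if k.any(): print(x.round(3),q[k,1].min().round(4),q[k,1].max().round(4))
E
```

```text
t: 2.7
ee_pos: [0.5677, 0.258, 0.2468]
eef_rot: [-3.14, -0.002, -2.954]
force: [-0.7, -0.2, 0.1]
opening: 0.0853
gripper_force: 0.0
[0.5676622  0.25801495 0.24680113] [-3.14042324e+00 -2.21131095e-03 -2.95362074e+00] [[-0.186, -0.936, -0.299, 0.49], [0.983, -0.178, -0.056, 0.243], [-0.001, -0.304, 0.953, 0.373], [0.0, 0.0, 0.0, 1.0]]
0.72 [256.3, 182.9, 47.8, 286.9]
axis 0.18759730180287026 [0.57463235 0.2602362 ]
-0.1 -0.0242 0.0216
-0.08 -0.0247 0.022
-0.06 -0.0241 0.0214
-0.04 -0.0236 0.0219
-0.02 -0.024 0.0212
0.0 -0.0234 0.0216
0.02 -0.0248 0.021
0.04 -0.0252 0.0213
0.06 -0.0245 0.0217
0.08 -0.0216 0.021
0.1 -0.0242 0.0213
0.12 -0.0258 0.0205
0.14 -0.0237 0.0207
0.16 -0.0122 0.0092
0.18 -0.0148 0.0118
```

View pics/c.png

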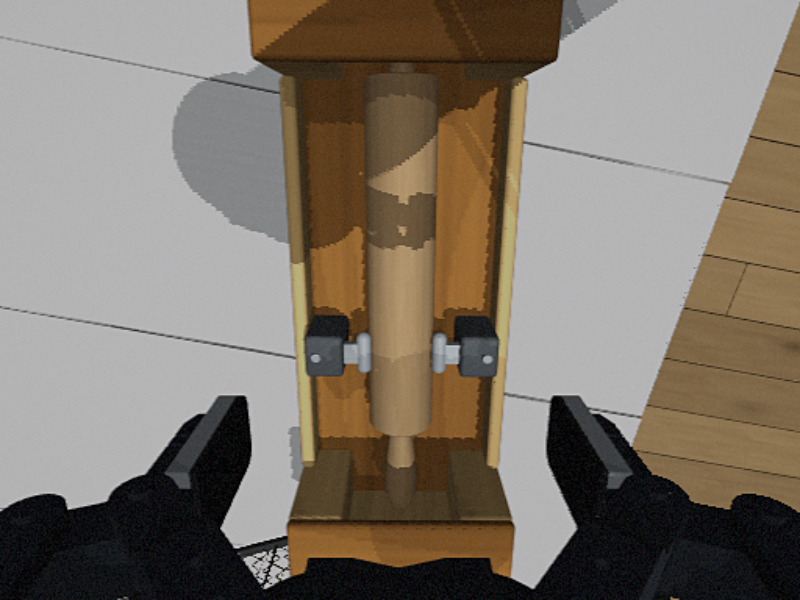

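The wrist view shows the barrel from row 72 to row 435 (column 400), with the catch at row 352. I'll locate both barrel ends to get the pin's middle.

Run:
```python
from h import *
P=np.load("P.npy"); im=bot.get_image("wrist")
R=np.array([[np.cos(.188),np.sin(.188)],[-np.sin(.188),np.cos(.188)]])
f=lambda u,v,z:(R@(at(im,u*.64,v*.64,z,P)[:2]-[.556,.258])).round(4)
print("barrel ends",f(400,72,.058),f(400,433,.058)); print("pin far tip seen",f(400,505,.035))
print("hood mouths top",f(400,60,.1),f(400,522,.1)," catch",f(325,317,.058),f(487,317,.058),f(330,375,.058))
a=at(im,256,72*.64,.058,P);b=at(im,256,433*.64,.058,P);m=(a+b)/2;print(m)
s=bot.read_state();d=(m[:2]-s["ee_pos"][:2]);print(s["ee_pos"],d/.8,(.037-s["ee_pos"][2])/.8)
```

```text
barrel ends [-0.1022 -0.0015] [ 0.1307 -0.0014]
pin far tip seen [ 0.2103 -0.0013]
hood mouths top [-0.1029 -0.0016] [ 0.1702 -0.0015]  catch [ 0.0443 -0.0502] [0.0443 0.0552] [ 0.0859 -0.0487]
[0.57023193 0.25925199 0.058     ]
[0.56738303 0.25644781 0.24892155] [0.00356113 0.00350523] -0.26490193788543176
```

```bash
python3 -m inch '[{"hand":0,"tx":0.0035,"ty":0.003,"tz":-0.04,"wx":0,"wy":0,"wz":0},{"hand":0,"tx":0.0035,"ty":0.003,"tz":-0.09,"wx":0,"wy":0,"wz":0},{"hand":0,"tx":0.0035,"ty":0.003,"tz":-0.14,"wx":0,"wy":0,"wz":0},{"hand":0,"tx":0.0035,"ty":0.003,"tz":-0.18,"wx":0,"wy":0,"wz":0},{"hand":0,"tx":0.0035,"ty":0.003,"tz":-0.2,"wx":0,"wy":0,"wz":0}]' 110
python3 -m inch '[{"hand":0,"tx":0,"ty":0,"tz":-0.02,"wx":0,"wy":0,"wz":0},{"hand":0,"tx":0,"ty":0,"tz":-0.04,"wx":0,"wy":0,"wz":0},{"hand":0,"tx":0,"ty":0,"tz":-0.055,"wx":0,"wy":0,"wz":0},{"hand":0,"tx":0,"ty":0,"tz":-0.064,"wx":0,"wy":0,"wz":0},{"hand":0,"tx":0,"ty":0,"tz":-0.064,"wx":0,"wy":0,"wz":0}]'
```

```text
t: 3.27
ee_pos: [0.5681, 0.2575, 0.0838]
eef_rot: [-3.141, -0.005, -2.956]
force: [-0.3, 0.0, -0.8]
opening: 0.0855
gripper_force: 0.0
t: 3.68
ee_pos: [0.5696, 0.2587, 0.0359]
eef_rot: [-3.141, -0.002, -2.955]
force: [-0.6, 0.8, -0.0]
opening: 0.0856
gripper_force: 0.0
```

```bash
python3 -m inch '[{"hand":1,"tx":0,"ty":0,"tz":0,"wx":0,"wy":0,"wz":0},{"hand":1,"tx":0,"ty":0,"tz":0,"wx":0,"wy":0,"wz":0},{"hand":1,"tx":0,"ty":0,"tz":0,"wx":0,"wy":0,"wz":0},{"hand":1,"tx":0,"ty":0,"tz":0,"wx":0,"wy":0,"wz":0},{"hand":1,"tx":0,"ty":0,"tz":0,"wx":0,"wy":0,"wz":0}]' 115;python3 -m inch '[{"hand":1,"tx":0,"ty":0,"tz":0,"wx":0,"wy":0,"wz":0},{"hand":1,"tx":0,"ty":0,"tz":0,"wx":0,"wy":0,"wz":0},{"hand":1,"tx":0,"ty":0,"tz":0,"wx":0,"wy":0,"wz":0},{"hand":1,"tx":0,"ty":0,"tz":0,"wx":0,"wy":0,"wz":0},{"hand":1,"tx":0,"ty":0,"tz":0,"wx":0,"wy":0,"wz":0}]' 115
```

```text
t: 4.1
ee_pos: [0.571, 0.2601, 0.039]
eef_rot: [3.141, 0.002, -2.954]
force: [-2.3, 0.5, 5.1]
opening: 0.0431
gripper_force: 118.2
t: 4.52
ee_pos: [0.571, 0.2601, 0.039]
eef_rot: [3.141, 0.002, -2.954]
force: [-0.9, -0.3, 5.5]
opening: 0.043
gripper_force: 118.2
```

```bash
python3 -m inch '[{"hand":1,"tx":0,"ty":0,"tz":0.005,"wx":0,"wy":0,"wz":0},{"hand":1,"tx":0,"ty":0,"tz":0.01,"wx":0,"wy":0,"wz":0},{"hand":1,"tx":0,"ty":0,"tz":0.015,"wx":0,"wy":0,"wz":0},{"hand":1,"tx":0,"ty":0,"tz":0.02,"wx":0,"wy":0,"wz":0},{"hand":1,"tx":0,"ty":0,"tz":0.025,"wx":0,"wy":0,"wz":0}]';python3 -m inch '[{"hand":1,"tx":0,"ty":0,"tz":0.005,"wx":0,"wy":0,"wz":0},{"hand":1,"tx":0,"ty":0,"tz":0.01,"wx":0,"wy":0,"wz":0},{"hand":1,"tx":0,"ty":0,"tz":0.012,"wx":0,"wy":0,"wz":0},{"hand":1,"tx":0,"ty":0,"tz":0.012,"wx":0,"wy":0,"wz":0}]'
python3 - <<'E'
from h import *
im,P,s=wrist(); print(s["ee_pos"],s["eef_rot"],s["force"],s["moment"]); cv2.imwrite("pics/d.png",cv2.resize(im["color"],(800,600)))
E
```

```text
t: 4.93
ee_pos: [0.5698, 0.2593, 0.0565]
eef_rot: [-3.141, -0.002, -2.955]
force: [3.0, -2.2, -10.7]
opening: 0.0426
gripper_force: 119.3
t: 5.27
ee_pos: [0.5709, 0.2597, 0.0679]
eef_rot: [3.141, 0.002, -2.954]
force: [2.0, 5.0, -3.2]
opening: 0.0427
gripper_force: 122.7
[0.57090376 0.2597197  0.06786076] [ 3.14102765e+00  1.75893473e-03 -2.95449940e+00] [ 1.97035944  4.96771699 -3.23193483] [0.82213278 0.5866429  0.18238143]
```

View pics/d.png

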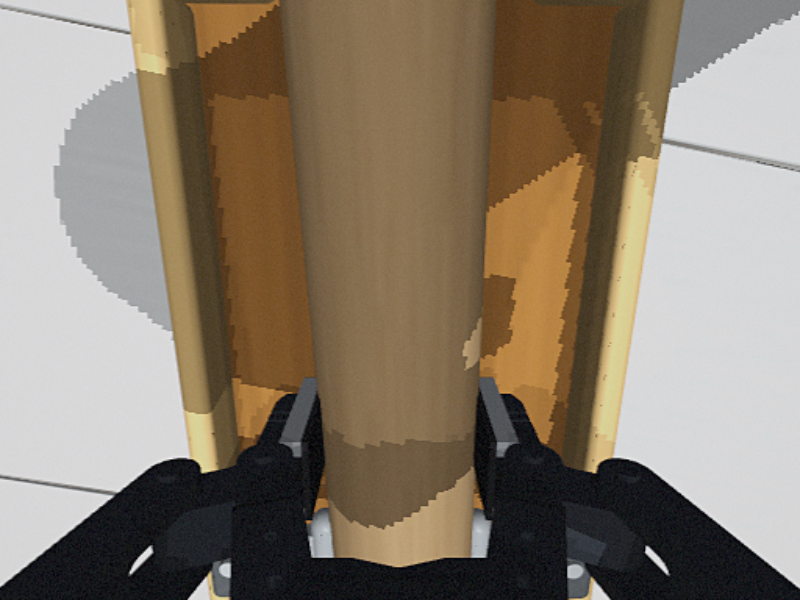

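The barrel rose and the catch noses (318,535)/(480,535) are just beside it. I'll check the pin's tilt in the fingers from the barrel's edges: columns 283–497 at row 5 and 325–475 at row 430.

```bash
cat >> h.py <<'E'
from scipy.optimize import least_squares
def pintilt(im,P,rows):
    """rows: (v,ul,ur) in 800x600 px. cylinder r=.023: tangency of rays to an axis through (x0 free y,z) with dir; work in cam frame"""
    rs=[]
    for v,a,b in rows:
        for u in (a,b): rs.append(ray(im,u*.64,v*.64,P))
    def f(p):  # axis point at TCP plane: y0,z0, yaw, pitch(up +)
        d=np.array([np.cos(p[2])*np.cos(p[3]),np.sin(p[2])*np.cos(p[3]),np.sin(p[3])]); a=np.array([p[4],p[0],p[1]]) if len(p)>4 else np.array([X0,p[0],p[1]])
        o=[]
        for c,r in rs:
            n=np.cross(d,r); n/=np.linalg.norm(n); o.append(abs(n@(c-a))-.023)
        return o
    X0=f0[0]
    return least_squares(f,[f0[1],f0[2],f0[3],0.]).x
f0=[.57,.26,.065,.187]
E
python3 - <<'E'
import h; from h import *
im,P,s=wrist(); e=s["ee_pos"]; h.f0[:]=[e[0],e[1],e[2],.187]
x=pintilt(im,P,[(5,283,497),(150,294,490),(300,310,482),(430,325,475)]);print(x,np.degrees(x[3]))
for z0 in [-.004]: print(e)
E
```

```text
[ 0.25973797  0.05542691  0.20735526 -0.12021577] -6.887856289893514
[0.57068262 0.25961898 0.06738982]
```

```bash
cat >> h.py <<'E'
def meas(im,P,e,yaw=.187,vmax=270):
    f0[:]=[e[0],e[1],e[2],yaw]
    g=bot.regions_of(im,"rolling_pin")[0]["region"]; rows=[]
    for v in range(4,vmax,12):
        u=np.nonzero(g[v])[0]
        if len(u)>40: rows.append((v/.64,(u.min()-.5)/.64,(u.max()+.5)/.64))
    x=pintilt(im,P,rows); print("n",len(rows),rows[0],rows[-1],"y,z",x[:2].round(4),"yaw",x[2].round(3),"tilt deg",np.degrees(x[3]).round(2))
E
python3 - <<'E'
from h import *
im,P,s=wrist(); meas(im,P,s["ee_pos"])
sc=bot.get_image("scene"); c=sc["color"][130:210,130:300]
cv2.imwrite("pics/e.png",cv2.resize(c,None,fx=4.6,fy=4.6,interpolation=cv2.INTER_CUBIC))
E
```

```text
n 23 (6.25, np.float64(278.90625), np.float64(494.53125)) (418.75, np.float64(319.53125), np.float64(474.21875)) y,z [0.2592 0.0587] yaw 0.208 tilt deg -5.49
```

View pics/e.png

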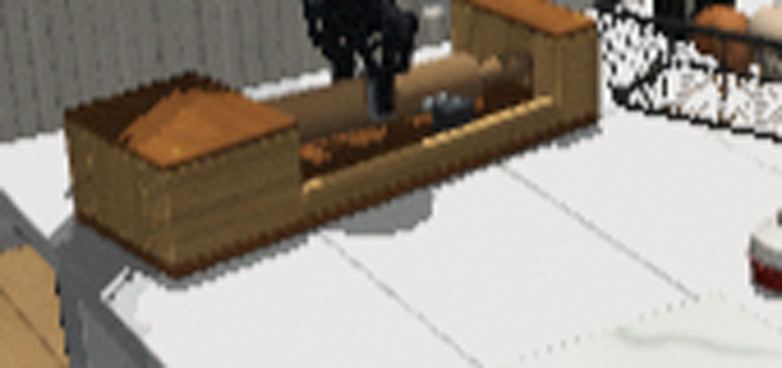

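The pin's far end sags about 5°, because it slipped in the grip as the catch gave way. I'll tilt the tool to level it.

```bash
python3 -m inch '[{"hand":1,"tx":0,"ty":0,"tz":0,"wx":0.002,"wy":-0.01,"wz":0},{"hand":1,"tx":0,"ty":0,"tz":0,"wx":0.004,"wy":-0.02,"wz":0},{"hand":1,"tx":0,"ty":0,"tz":0,"wx":0.0057,"wy":-0.03,"wz":0},{"hand":1,"tx":0,"ty":0,"tz":0,"wx":0.0057,"wy":-0.03,"wz":0}]' 120
python3 - <<'E'
from h import *
im,P,s=wrist(); print(s["eef_rot"],s["force"],s["moment"]);meas(im,P,s["ee_pos"])
E
```

```text
t: 5.85
ee_pos: [0.5696, 0.2592, 0.0664]
eef_rot: [-3.141, 0.096, -2.954]
force: [-3.4, -1.3, -4.1]
opening: 0.0423
gripper_force: 128.1
[-3.14122465  0.09634754 -2.95396176] [-3.43834611 -1.28364062 -4.09559391] [-0.08520658  0.62786869  0.11340805]
n 23 (6.25, np.float64(277.34375), np.float64(494.53125)) (418.75, np.float64(319.53125), np.float64(474.21875)) y,z [0.2588 0.0587] yaw 0.207 tilt deg -0.0
```

```bash
python3 -m inch '[{"hand":1,"tx":-0.012,"ty":-0.0023,"tz":0,"wx":0,"wy":0,"wz":0},{"hand":1,"tx":-0.024,"ty":-0.0046,"tz":0,"wx":0,"wy":0,"wz":0},{"hand":1,"tx":-0.036,"ty":-0.007,"tz":0,"wx":0,"wy":0,"wz":0},{"hand":1,"tx":-0.042,"ty":-0.008,"tz":0,"wx":0,"wy":0,"wz":0},{"hand":1,"tx":-0.042,"ty":-0.008,"tz":0,"wx":0,"wy":0,"wz":0}]'
python3 - <<'E'
from h import *
im,P,s=wrist(); print(s["ee_pos"],s["force"],s["moment"]);meas(im,P,s["ee_pos"])
top=bot.get_image("top"); c=top["color"][110:260,110:225]
cv2.imwrite("pics/f.png",cv2.resize(c,None,fx=4,fy=4,interpolation=cv2.INTER_CUBIC))
E
```

```text
t: 6.37
ee_pos: [0.5364, 0.2526, 0.0668]
eef_rot: [-3.141, 0.095, -2.955]
force: [-0.4, -5.7, -8.6]
opening: 0.0424
gripper_force: 127.8
[0.53637918 0.25262265 0.06675988] [-0.44730357 -5.70075676 -8.58754036] [-1.27085686 -0.62001829 -0.44937408]
n 16 (137.5, np.float64(292.96875), np.float64(486.71875)) (418.75, np.float64(321.09375), np.float64(474.21875)) y,z [0.2522 0.0572] yaw 0.208 tilt deg -0.96
```

View pics/f.png

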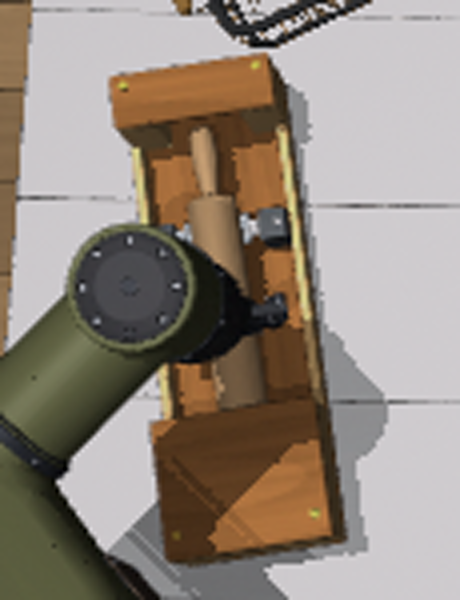

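Far tip at crop (203,130), visible in front of the short hood's mouth. I'll work out its box x.

Run:
```python
from h import *
top=bot.get_image("top")
R=np.array([[np.cos(.188),np.sin(.188)],[-np.sin(.188),np.cos(.188)]])
g=lambda u,v,z:(R@(at(top,110+u/4,110+v/4,z)[:2]-[.556,.258])).round(4)
for z in (.045,.055,.065,.075): print(z,"tip",g(203,128,z),"handle/barrel",g(215,196,z))
print("hood roof mouth edge",g(200,120,.1),"deep",g(235,410,.1), "hood back", g(190,65,.1))
```

```text
0.045 tip [ 0.1779 -0.0005] handle/barrel [ 0.1101 -0.0032]
0.055 tip [ 0.1749 -0.0022] handle/barrel [ 0.1074 -0.0049]
0.065 tip [ 0.1718 -0.0039] handle/barrel [ 0.1048 -0.0065]
0.075 tip [ 0.1687 -0.0056] handle/barrel [ 0.1021 -0.0082]
hood roof mouth edge [ 0.1691 -0.0081] deep [-0.1036 -0.0047] hood back [ 0.223  -0.0057]
```

```bash
python3 -m inch '[{"hand":1,"tx":0,"ty":0,"tz":0,"wx":0.002,"wy":-0.011,"wz":0},{"hand":1,"tx":0,"ty":0,"tz":0,"wx":0.002,"wy":-0.011,"wz":0}]'
python3 -m inch '[{"hand":1,"tx":-0.004,"ty":-0.0008,"tz":0,"wx":0,"wy":0,"wz":0},{"hand":1,"tx":-0.008,"ty":-0.0015,"tz":0,"wx":0,"wy":0,"wz":0},{"hand":1,"tx":-0.008,"ty":-0.0015,"tz":0,"wx":0,"wy":0,"wz":0}]'
python3 - <<'E'
from h import *
s=bot.read_state(); print(s["force"],s["moment"],s["ee_pos"])
E
```

```text
t: 6.73
ee_pos: [0.5368, 0.2531, 0.0663]
eef_rot: [-3.141, 0.132, -2.955]
force: [2.0, -1.8, -4.2]
opening: 0.0421
gripper_force: 126.6
t: 6.98
ee_pos: [0.5299, 0.2519, 0.0667]
eef_rot: [3.142, 0.13, -2.955]
force: [-1.0, -1.5, -5.2]
opening: 0.0425
gripper_force: 126.6
[-1.04956893 -1.52984591 -5.18696689] [-0.5791241   0.68430268 -0.14194874] [0.52987471 0.25189192 0.06668119]
```

```bash
python3 -m inch '[{"hand":1,"tx":0,"ty":0,"tz":0.005,"wx":0.003,"wy":-0.016,"wz":0},{"hand":1,"tx":0,"ty":0,"tz":0.01,"wx":0.006,"wy":-0.033,"wz":0},{"hand":1,"tx":0,"ty":0,"tz":0.014,"wx":0.0085,"wy":-0.045,"wz":0},{"hand":1,"tx":0,"ty":0,"tz":0.014,"wx":0.0085,"wy":-0.045,"wz":0}]'
python3 - <<'E'
from h import *
im,P,s=wrist(); print(s["ee_pos"],s["force"],s["moment"]);meas(im,P,s["ee_pos"])
E
```

```text
t: 7.32
ee_pos: [0.5294, 0.2518, 0.0777]
eef_rot: [-3.141, 0.276, -2.953]
force: [0.5, 0.3, -5.6]
opening: 0.0418
gripper_force: 126.7
[0.52941317 0.25181607 0.07769801] [ 0.46798599  0.33755275 -5.56416974] [-2.13695968e-01  1.31868809e+00 -7.04366866e-04]
n 12 (212.5, np.float64(299.21875), np.float64(485.15625)) (418.75, np.float64(321.09375), np.float64(472.65625)) y,z [0.2511 0.0681] yaw 0.205 tilt deg 8.54
```

```bash
python3 -m inch '[{"hand":1,"tx":0,"ty":0,"tz":0.004,"wx":0.003,"wy":-0.016,"wz":0},{"hand":1,"tx":0,"ty":0,"tz":0.008,"wx":0.006,"wy":-0.03,"wz":0},{"hand":1,"tx":0,"ty":0,"tz":0.009,"wx":0.008,"wy":-0.041,"wz":0},{"hand":1,"tx":0,"ty":0,"tz":0.009,"wx":0.008,"wy":-0.041,"wz":0}]'
python3 - <<'E'
from h import *
im,P,s=wrist(); print(s["ee_pos"],s["force"],s["moment"]);meas(im,P,s["ee_pos"])
sc=bot.get_image("scene"); c=sc["color"][130:210,130:300]
cv2.imwrite("pics/g.png",cv2.resize(c,None,fx=4.6,fy=4.6,interpolation=cv2.INTER_CUBIC))
E
```

```text
t: 7.75
ee_pos: [0.5298, 0.2515, 0.0843]
eef_rot: [-3.141, 0.405, -2.954]
force: [0.3, -0.5, -6.6]
opening: 0.0423
gripper_force: 126.7
[0.52979306 0.25145561 0.08429026] [ 0.26612886 -0.45420178 -6.63812012] [-0.302429    1.90287833 -0.00539052]
n 11 (231.25, np.float64(300.78125), np.float64(482.03125)) (418.75, np.float64(321.09375), np.float64(472.65625)) y,z [0.2509 0.0738] yaw 0.211 tilt deg 15.79
```

View pics/g.png

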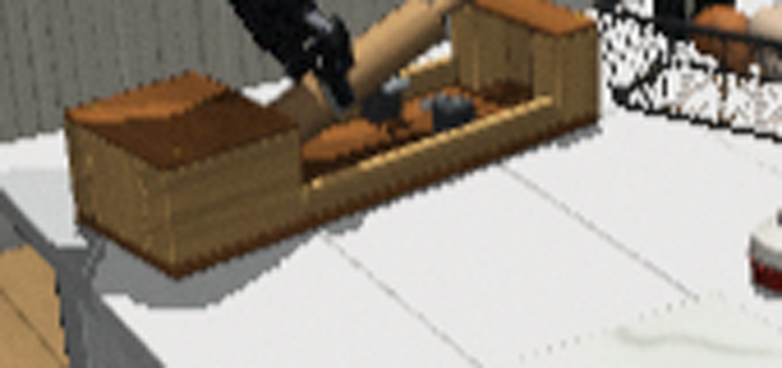

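The pin's far end stands well above the short hood. Now I'll draw it out along its axis.

```bash
python3 -m inch '[{"hand":1,"tx":0.025,"ty":0.0048,"tz":0.0077,"wx":0,"wy":0,"wz":0},{"hand":1,"tx":0.05,"ty":0.0095,"tz":0.0153,"wx":0,"wy":0,"wz":0},{"hand":1,"tx":0.075,"ty":0.0143,"tz":0.023,"wx":0,"wy":0,"wz":0},{"hand":1,"tx":0.075,"ty":0.0143,"tz":0.023,"wx":0,"wy":0,"wz":0}]'
python3 -m inch '[{"hand":1,"tx":0.025,"ty":0.0048,"tz":0.0077,"wx":0,"wy":0,"wz":0},{"hand":1,"tx":0.05,"ty":0.0095,"tz":0.0155,"wx":0,"wy":0,"wz":0},{"hand":1,"tx":0.075,"ty":0.0143,"tz":0.0235,"wx":0,"wy":0,"wz":0},{"hand":1,"tx":0.085,"ty":0.0162,"tz":0.028,"wx":0,"wy":0,"wz":0},{"hand":1,"tx":0.085,"ty":0.0162,"tz":0.028,"wx":0,"wy":0,"wz":0}]'
python3 - <<'E'
from h import *
im,P,s=wrist(); print(s["ee_pos"],s["joint_positions"]);meas(im,P,s["ee_pos"])
E
```

```text
t: 8.23
ee_pos: [0.5937, 0.2645, 0.1054]
eef_rot: [3.14, 0.408, -2.956]
force: [-1.4, 0.2, -4.7]
opening: 0.0421
gripper_force: 126.8
t: 8.65
ee_pos: [0.6604, 0.2766, 0.1263]
eef_rot: [3.141, 0.406, -2.956]
force: [-0.2, 0.1, -5.6]
opening: 0.0429
gripper_force: 126.7
[0.66039917 0.27663326 0.12634402] [ 0.76921002  0.04532903 -0.27719488  0.27563197 -0.92200736 -2.28539771]
n 23 (6.25, np.float64(278.90625), np.float64(494.53125)) (418.75, np.float64(319.53125), np.float64(474.21875)) y,z [0.2762 0.1176] yaw 0.207 tilt deg 17.65
```

```bash
python3 -m inch '[{"hand":1,"tx":0,"ty":0,"tz":0.04,"wx":0,"wy":0,"wz":0},{"hand":1,"tx":0,"ty":0,"tz":0.08,"wx":0,"wy":0,"wz":0},{"hand":1,"tx":0,"ty":0,"tz":0.12,"wx":0,"wy":0,"wz":0},{"hand":1,"tx":-0.02,"ty":-0.01,"tz":0.15,"wx":-0.004,"wy":0.021,"wz":0},{"hand":1,"tx":-0.05,"ty":-0.02,"tz":0.16,"wx":-0.009,"wy":0.047,"wz":0}]'
python3 -m inch '[{"hand":1,"tx":-0.02,"ty":-0.03,"tz":0,"wx":-0.003,"wy":0.016,"wz":0},{"hand":1,"tx":-0.04,"ty":-0.07,"tz":0,"wx":-0.006,"wy":0.032,"wz":0},{"hand":1,"tx":-0.06,"ty":-0.11,"tz":0,"wx":-0.009,"wy":0.047,"wz":0},{"hand":1,"tx":-0.07,"ty":-0.15,"tz":0,"wx":-0.009,"wy":0.047,"wz":0},{"hand":1,"tx":-0.08,"ty":-0.19,"tz":0,"wx":-0.009,"wy":0.047,"wz":0}]'
python3 - <<'E'
from h import *
im,P,s=wrist(); print(s["ee_pos"],s["joint_positions"]);meas(im,P,s["ee_pos"]); e=s["ee_pos"]; print((np.array([.5285,-.2185,.14])-e)/.8)
E
```

```text
t: 9.17
ee_pos: [0.618, 0.2604, 0.2589]
eef_rot: [3.14, 0.258, -2.954]
force: [-0.3, -1.5, -4.7]
opening: 0.0424
gripper_force: 126.7
t: 9.58
ee_pos: [0.5534, 0.1075, 0.2536]
eef_rot: [3.141, 0.105, -2.954]
force: [0.9, -0.9, -5.8]
opening: 0.0424
gripper_force: 126.6
[0.55341459 0.10746431 0.25359792] [ 0.57176528 -0.14818322 -0.10359495  0.03868548 -1.51795099 -1.95466671]
n 23 (6.25, np.float64(514.84375), np.float64(799.21875)) (418.75, np.float64(528.90625), np.float64(678.90625)) y,z [0.0875 0.3567] yaw 0.214 tilt deg -3.41
[-0.03114323 -0.40745539 -0.1419974 ]
```

```bash
python3 -m inch '[{"hand":1,"tx":-0.003,"ty":-0.04,"tz":0,"wx":0,"wy":0,"wz":-0.005},{"hand":1,"tx":-0.006,"ty":-0.08,"tz":0,"wx":0,"wy":0,"wz":-0.01},{"hand":1,"tx":-0.01,"ty":-0.12,"tz":0,"wx":0,"wy":0,"wz":-0.015},{"hand":1,"tx":-0.013,"ty":-0.16,"tz":0,"wx":0,"wy":0,"wz":-0.02},{"hand":1,"tx":-0.016,"ty":-0.2,"tz":0,"wx":0,"wy":0,"wz":-0.024}]'
python3 -m inch '[{"hand":1,"tx":-0.003,"ty":-0.04,"tz":0,"wx":0,"wy":0,"wz":-0.005},{"hand":1,"tx":-0.006,"ty":-0.08,"tz":0,"wx":0,"wy":0,"wz":-0.01},{"hand":1,"tx":-0.01,"ty":-0.12,"tz":0,"wx":0,"wy":0,"wz":-0.015},{"hand":1,"tx":-0.013,"ty":-0.16,"tz":0,"wx":0,"wy":0,"wz":-0.02},{"hand":1,"tx":-0.016,"ty":-0.207,"tz":0,"wx":0,"wy":0,"wz":-0.025}]'
python3 - <<'E'
from h import *
im,P,s=wrist(); meas(im,P,s["ee_pos"],.03); e=s["ee_pos"]; print(e,s["eef_rot"],(np.array([.5285,-.2185,.145])-e)/.8)
sc=bot.get_image("scene"); a=cv2.resize(sc["color"][90:290,130:360],None,fx=1.7,fy=1.7); b=cv2.resize(im["color"],(390,340))
cv2.imwrite("pics/i.png",np.hstack([a[:340,:391],b]))
E
```

```text
t: 10.1
ee_pos: [0.5409, -0.0524, 0.2538]
eef_rot: [3.141, 0.106, -3.03]
force: [0.7, -0.1, -6.9]
opening: 0.042
gripper_force: 126.7
t: 10.52
ee_pos: [0.5284, -0.2176, 0.2538]
eef_rot: [3.141, 0.106, -3.108]
force: [1.7, 0.5, -5.3]
opening: 0.0421
gripper_force: 126.7
n 23 (6.25, np.float64(278.90625), np.float64(496.09375)) (418.75, np.float64(321.09375), np.float64(475.78125)) y,z [-0.2179  0.2456] yaw 0.057 tilt deg 0.6
[ 0.52836488 -0.21764705  0.25381422] [ 3.14087017  0.10606907 -3.10769771] [ 0.0001689  -0.00106619 -0.13601778]
```

View pics/i.png

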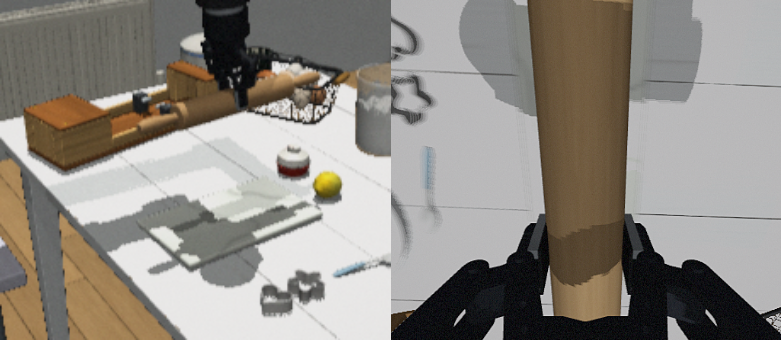

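The pin is level over the slab and parallel to it. Lowering and settling.

```bash
python3 -m inch '[{"hand":1,"tx":0,"ty":0,"tz":-0.03,"wx":0,"wy":0,"wz":0},{"hand":1,"tx":0,"ty":0,"tz":-0.065,"wx":0,"wy":0,"wz":0},{"hand":1,"tx":0,"ty":0,"tz":-0.1,"wx":0,"wy":0,"wz":0},{"hand":1,"tx":0,"ty":0,"tz":-0.125,"wx":0,"wy":0,"wz":0},{"hand":1,"tx":0,"ty":0,"tz":-0.137,"wx":0,"wy":0,"wz":0}]'
python3 -m inch '[{"hand":1,"tx":0,"ty":0,"tz":0,"wx":0,"wy":0,"wz":0},{"hand":1,"tx":0,"ty":0,"tz":0,"wx":0,"wy":0,"wz":0},{"hand":1,"tx":0,"ty":0,"tz":0,"wx":0,"wy":0,"wz":0},{"hand":1,"tx":0,"ty":0,"tz":0,"wx":0,"wy":0,"wz":0},{"hand":1,"tx":0,"ty":0,"tz":0,"wx":0,"wy":0,"wz":0}]'
python3 - <<'E'
from h import *
im,P,s=wrist(); meas(im,P,s["ee_pos"],.03); print(s["ee_pos"],s["force"],np.abs(s["joint_vel"]).max())
print(bot.job_done())
E
```

```text
t: 11.08
ee_pos: [0.5273, -0.2155, 0.1401]
eef_rot: [3.139, 0.1, -3.107]
force: [0.1, 0.3, -6.2]
opening: 0.042
gripper_force: 126.6
t: 11.5
ee_pos: [0.5294, -0.2173, 0.1459]
eef_rot: [-3.141, 0.108, -3.108]
force: [-0.1, -0.5, -6.5]
opening: 0.0423
gripper_force: 126.7Traceback (most recent call last):
  File "<stdin>", line 2, in <module>
  File "h.py", line 49, in meas
    g=bot.regions_of(im,"rolling_pin")[0]["region"]; rows=[]
      ~~~~~~~~~~~~~~~~~~~~~~~~~~~~~~~~^^^
IndexError: list index out of range
```

```bash
python3 -c "
from plant import bot
print(bot.read_state()['force'],bot.job_done())"
```

```text
the job is handed in; nothing more can be done
[ 0.41739796 -0.14328714 -5.33692949] None
```

I handed the job in at about 11.6 s with the rolling pin held still, level and lengthwise, its underside about 10 cm above the middle of the slab; no verdict came back, and the last tilt check (0.6°) was taken before the final 11 cm lowering.

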